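Clip the bean box lid shut all round

TASK

The lid of the coffee-bean box is on but all four of its edge flaps have popped up: press round the lid with a fingertip, one side after another, until every flap has clicked shut and lies flush. Only press: do not grip, lift, tip or shove the box, leave it where it stands, leave the cups and the milk jug beside it alone, and finish with the hand clear.

Things in the scene. Friction and masses are not known exactly. Their poses are not given: they have to be found in the camera images.
- bean_box: Coffee-bean box, loose, about 0.8 kg: stainless steel tub 176 x 126 mm, 72 mm high, with a white plastic clip-on lid. Origin: centre of the underside; x along its length, y along its width, z up. Lid half-length 92 mm, half-width 68 mm, flat top 86 mm above the sideboard.
- lid_top (a point): Centre of the lid's top, 86 mm above the sideboard. Fixed middle panel 122 x 74 mm and four fixed corners; between the corners, mid-side, a stiff edge flap on each side, 31 mm from hinge to outer edge, with a lip that snaps over the tub's rim. Hinges 83 mm up: at x = +-62 mm for the short-side flaps (62 mm wide), at y = +-38 mm for the long-side flaps (110 mm wide). Axes as the box.
- flap_near (a joint): Edge flap on the short side, box -x side: 0 = clicked shut, flush with the lid; 0.35 to 0.45 rad = popped up as found, outer edge 11 to 14 mm higher. A firm press near the outer edge (8 N, up to 14 N if quick) rides its lip over the rim; past about 0.15 rad (outer edge 4 to 5 mm above flush) it snaps shut by itself and stays; let go before that, it springs up to 0.33 or more.
- near_edge (a point): Point on the top face of the near flap (short side, box -x side), at mid-width, 25 mm out from its hinge (6 mm inside the outer edge); moves with the flap: 86 mm above the sideboard when shut, 95 to 97 mm when up. A good place to press.
- flap_far (a joint): Edge flap on the short side, box +x side: 0 = clicked shut, flush with the lid; 0.35 to 0.45 rad = popped up as found, outer edge 11 to 14 mm higher. A firm press near the outer edge (8 N, up to 14 N if quick) rides its lip over the rim; past about 0.15 rad (outer edge 4 to 5 mm above flush) it snaps shut by itself and stays; let go before that, it springs up to 0.33 or more.
- far_edge (a point): Point on the top face of the far flap (short side, box +x side), at mid-width, 25 mm out from its hinge (6 mm inside the outer edge); moves with the flap: 86 mm above the sideboard when shut, 95 to 97 mm when up. A good place to press.
- flap_left (a joint): Edge flap on the long side, box +y side: 0 = clicked shut, flush with the lid; 0.35 to 0.45 rad = popped up as found, outer edge 11 to 14 mm higher. A firm press near the outer edge (8 N, up to 14 N if quick) rides its lip over the rim; past about 0.15 rad (outer edge 4 to 5 mm above flush) it snaps shut by itself and stays; let go before that, it springs up to 0.33 or more.
- left_edge (a point): Point on the top face of the left flap (long side, box +y side), at mid-width, 25 mm out from its hinge (6 mm inside the outer edge); moves with the flap: 86 mm above the sideboard when shut, 95 to 97 mm when up. A good place to press.
- flap_right (a joint): Edge flap on the long side, box -y side: 0 = clicked shut, flush with the lid; 0.35 to 0.45 rad = popped up as found, outer edge 11 to 14 mm higher. A firm press near the outer edge (8 N, up to 14 N if quick) rides its lip over the rim; past about 0.15 rad (outer edge 4 to 5 mm above flush) it snaps shut by itself and stays; let go before that, it springs up to 0.33 or more.
- right_edge (a point): Point on the top face of the right flap (long side, box -y side), at mid-width, 25 mm out from its hinge (6 mm inside the outer edge); moves with the flap: 86 mm above the sideboard when shut, 95 to 97 mm when up. A good place to press.
- cup_a: White ceramic espresso cup, 62 mm across, 56 mm high, small handle to its own +y. Bystander beside the bean box. Origin: centre of the underside.
- cup_b: A second, like cup, bystander on the other side of the bean box. Origin: centre of the underside.
- milk_jug: Open stainless steel milk jug, 86 mm across, 100 mm high, handle to its own +y reaching 71 mm from the axis. Bystander near one end of the bean box. Origin: centre of the underside.
Mind the look-alikes: they are no part of the job. What is shaped like the bean_box but brown is not meant.

How it is judged:
At the end, for the whole second after the job is handed in: All four flaps read under 0.06 rad (outer edges within 2 mm of flush), the bean box stands flat on the sideboard at rest, within 40 mm of where it was found (value of joint each of flap_near, flap_far, flap_left, flap_right below 0.06 rad and height (world z) of bean_box below 0.006 m and angle between bean_box's own z axis and vertical below 0.05 rad and distance of bean_box from where it was at the start of the episode below 0.04 m and linear speed of bean_box below 0.02 m/s); the robot touches nothing.
It fails at once if the bean box is lifted or tipped (height (world z) of bean_box above 0.012 m or angle between bean_box's own z axis and vertical above 0.12 rad).
It fails at once if the bean box is carried or shoved away, more than 40 mm (distance of bean_box from where it was at the start of the episode above 0.04 m).
It fails at once if a cup is moved more than 25 mm, lifted or tipped (distance of any of cup_a, cup_b from where it was at the start of the episode above 0.025 m or angle between any of cup_a, cup_b's own z axis and vertical above 0.25 rad).
It fails at once if the milk jug is moved more than 25 mm, lifted or tipped (distance of milk_jug from where it was at the start of the episode above 0.025 m or angle between milk_jug's own z axis and vertical above 0.25 rad).
It also fails if it takes over 45 s, if anything falls off the work surface, if the arm or the gripper's body presses on something with over 40 N, if the wrist force passes 120 N, or if a joint passes its speed limit or range.

ROBOT

A 7-joint arm with a two-finger parallel gripper is mounted at the origin on the work surface. World frame = base frame: x ahead of the robot, y to its left, z up, the work surface at z = 0. Lengths are in m, angles in rad, forces in N, time in s.
With the tool pointing down it reaches from about 0.425 to 0.875 m from the base axis. Payload 4.7 kg.
Tool frame: the origin (TCP) lies at the very end of the fingers, on their centre line; the grasp point (between the pads) lies behind it (env.grip_point_offset is the z of the grasp point in the tool frame, in m); z points along the fingers, y is the line along which they close (so a half turn about z gives the same grasp; the last joint's range is limited). The gripper opens to 85 mm and grips with 20 to 120 N. Pads are 22 mm wide; open, the fingers measure 114 mm over their backs; the gripper's body (76 mm by 85 mm) begins 54 mm behind the grasp point. The pads swing forward as they close: fully open they stand 13 mm farther back than shut.
Start: joints at [1.254, 0.321, -0.07, 1.45, 0.023, 1.371, -0.057], TCP at [0.211, -0.615, 0.21] pointing down, gripper open.
Joint ranges: [-2.86, 2.86], [-0.3, 2.09], [-1.38, 1.24], [0.06, 2.45], [-1.56, 4.7], [0.09, 2.05], [-2.69, 2.69]. Speed limits (rad/s): [2.57, 2.57, 3.14, 3.14, 3.14, 3.14, 3.14].

INTERFACE

Orientations are given as a rotation vector (axis times angle).
In Python, from bench import env, optics, job gives the robot as it stands.
- The arm moves only by the tool arm_command, never from a script. Its arguments are lists of equal length, an entry for each row: "twist": the turn, a rotation vector about the tool's x, y, z scaled (see below), a list of three; "dp": the shift along the tool's x, y, z scaled (see below), a list of three; "fingers": the opening, from 0 (shut) to 1 (fully open). In form: {"twist": [[ax, ay, az], ...], "dp": [[dx, dy, dz], ...], "fingers": [fingers, ...]}. A call has 1 to 12 rows; each row is the pose to reach, as a shift and turn from the pose commanded when the call began, along the tool's axes at that moment, turning the shorter way round; what a row does not reach only later rows make up. The controller multiplies each number of a shift by 0.25 m and each number of a turn by 180 degrees. A row lasts 1/10 s, in which the tool goes at most 50 mm and 8.59 degrees, less where a joint would pass 70% of its speed; a pose out of reach is approached as far as the arm can. A call with a number of a shift or a turn outside -1 to 1 is refused whole. A call with a gripper value outside its range is refused whole. The fingers move at their own pace and stop on an object; the grip force is fixed at half the most. Time passes only in rows, so rows that repeat a pose let the fingers close. It gives the time, the measured TCP pose, the force, the opening and the grip force at its end, in the units of the state.
- env.get_state(): the state, without advancing time (a new reading comes with each control period).
- optics.snapshot(name): name is "side" or "top"; returns the picture (400x640x3 uint8, red, green, blue); there is no depth.
- optics.camera_params(name): a dict with "K" (3x3 intrinsics, pixels), "dist" ([k1, k2, p1, p2, k3] as OpenCV has them; the pictures are not rectified), "xyz" and "orientation" of the camera in the world. Camera axes: x right, y down, z forward; pixel columns grow to the right and rows downward; lengths in m; the calibration is good to about 2 mm. A picture is of the moment at which its call begins. camera_params takes no time and is no camera call.
- job.close_job(): hands the job in; it is judged then, once.
The state is a dict: "time_s": time; "q": joint angles; "joint_velocities": joint speeds; "tau": joint torques, N m; "ee_pos": TCP position; "orientation": TCP orientation; "contact_force": force on the tool from outside, world axes, zero at the start; "wrist_torque": the same for the moment, N m; "grip_width": opening from 0.0 (shut) to 1.0 (fully open); "gripper_force": force on a finger pad.
Only numpy, scipy, OpenCV 4.12 (cv2) and the standard library are available. Lean on these libraries where they do the work, as an engineer would, in place of code of your own. Each camera call takes 0.05 s, during which the arm holds its last target. There are 200 camera calls.

## Working session

There is one attempt and no reset: what is moved stays moved. The work goes in short steps, Python scripts to look and compute and a tool call to move; the robot and the scene stay as the last step left them, time stands still between calls to the robot, and variables do not carry over. Pictures are saved under pics/ and viewed, at most 10 in all, crops included, and the job is handed in when it is done.

Besides the shell and the picture viewer there is one more tool, called after "Request:" as name(argument=value, ...) on one line, values as JSON. arm_command: Moves the arm, as the interface text tells. Shifts and turns lie within -1 to 1; 1 stands for 0.25 m of shift or 180 degrees of turn. Its arguments: {"type":"object","properties":{"twist":{"type":"array","items":{"type":"array","items":{"type":"number"}}},"dp":{"type":"array","items":{"type":"array","items":{"type":"number"}}},"fingers":{"type":"array","items":{"type":"number"}}},"required":["twist","dp","fingers"]}

```bash
mkdir -p pics; python3 - <<'E'
from bench import env, optics, job
import cv2
for n in("top","side"):
    cv2.imwrite(f"pics/{n}0.png",optics.snapshot(n)[:,:,::-1]); p=optics.camera_params(n); print(n,p)
s=env.get_state(); print(s, env.grip_point_offset)
E
```

```text
top {'K': array([[411.58830892,   0.        , 324.82419915],
       [  0.        , 411.58830892, 200.10288081],
       [  0.        ,   0.        ,   1.        ]]), 'dist': array([-0.00532655,  0.        ,  0.        ,  0.        ,  0.        ]), 'xyz': array([0.46352906, 0.01747545, 1.01910307]), 'orientation': array([-2.17971261,  2.19629851, -0.09645166])}
side {'K': array([[396.60489234,   0.        , 317.15459914],
       [  0.        , 396.60489234, 204.0997201 ],
       [  0.        ,   0.        ,   1.        ]]), 'dist': array([0.00479151, 0.        , 0.        , 0.        , 0.        ]), 'xyz': array([0.35175528, 0.69929706, 0.86809806]), 'orientation': array([-0.34266928,  2.82005488, -1.08706659])}
{'time_s': 0.1, 'q': array([ 1.25412629,  0.32173392, -0.07009778,  1.45156936,  0.02258685,
        1.37086089, -0.05692229]), 'joint_velocities': array([-0.00068463, -0.00127033, -0.00074586, -0.00360532,  0.00039951,
       -0.00071791, -0.00105731]), 'tau': array([-3.31296005e-04, -4.94879580e+01, -3.84105155e-01, -3.15210629e+01,
        1.30563535e-02,  7.45065627e-03,  2.63873608e-05]), 'ee_pos': array([ 0.21088728, -0.61425907,  0.20943454]), 'orientation': array([-3.09700038e+00, -5.16944019e-01,  5.86090615e-04]), 'contact_force': array([ 0.4551734 ,  1.0936303 , -0.96426815]), 'wrist_torque': array([-0.02425363, -0.02555136, -0.05165466]), 'gripper_force': 0.0, 'grip_width': 1.0016565965342676} -0.0187
```

View pics/top0.png

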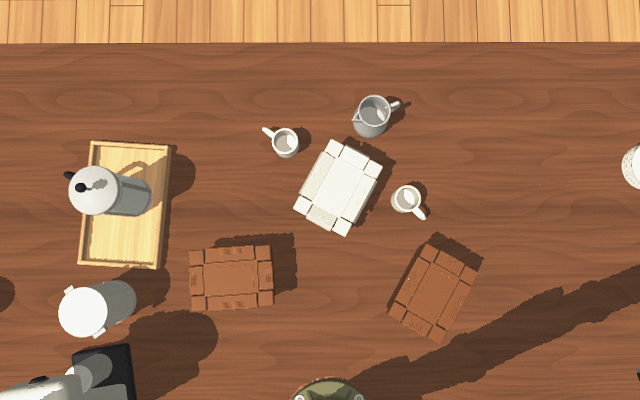

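View pics/side0.png

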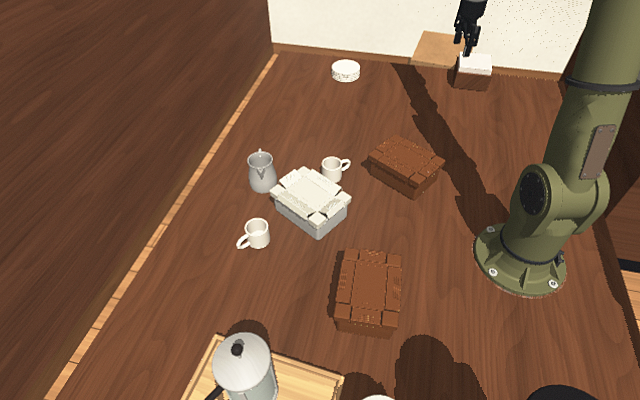

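Candidates in the top view are the white-lidded box at (338,187), a brown one at (231,278) and a brown one at (435,290). Only the first has a white lid on a steel tub, and it stands between two cups with the jug at its end, so it fits the description. Next I'll measure it and confirm in an enlarged crop.

```bash
cat > h.py <<'E'
import numpy as np, cv2
from scipy.spatial.transform import Rotation as R
from bench import env, optics, job
def ray(n,px,z):
    p=optics.camera_params(n)
    u=cv2.undistortPoints(np.array(px,float).reshape(-1,1,2),p["K"],p["dist"])[:,0]
    d=np.c_[u,np.ones(len(u))]@R.from_rotvec(p["orientation"]).as_matrix().T
    return p["xyz"]+d*((z-p["xyz"][2])/d[:,2])[:,None]
def proj(n,P):
    p=optics.camera_params(n); Rm=R.from_rotvec(p["orientation"]).as_matrix().T
    return cv2.projectPoints(np.array(P,float),cv2.Rodrigues(Rm)[0],-Rm@p["xyz"],p["K"],p["dist"])[0][:,0]
def loc(dxyz,rot=None):pass
E
cat > m.py <<'E'
from h import *
im=cv2.imread("pics/top0.png"); h=cv2.cvtColor(im,cv2.COLOR_BGR2HSV)
m=((h[...,1]<50)&(h[...,2]>150)).astype(np.uint8)
cs,_=cv2.findContours(m,0,1)
out=im.copy()
for c in cs:
    if cv2.contourArea(c)<60: continue
    (x,y),wh,a=cv2.minAreaRect(c)
    if not(240<x<450 and 80<y<240): continue
    b=cv2.boxPoints(((x,y),wh,a))
    big=cv2.contourArea(c)>2000
    P=ray("top",b,.086 if big else .056)
    print(np.round((x,y),1),cv2.contourArea(c),P.mean(0).round(4),[np.linalg.norm(P[i]-P[i-1]).round(4) for i in(1,2)])
    if big:
        e=[P[1]-P[0],P[2]-P[1]]; e=max(e,key=np.linalg.norm)
        yaw=np.arctan2(e[1],e[0]); print("yaw",np.degrees(yaw)); C=P.mean(0)
        cv2.polylines(out,[b.astype(int)],True,(0,0,255),1)
# choose +x towards jug for naming; symmetric
u=np.array([np.cos(yaw),np.sin(yaw),0]); 
if u[0]<0:u=-u
v=np.array([-u[1],u[0],0])
T=[C+.087*s*u+[0,0,.01] for s in(-1,1)]+[C+.063*s*v+[0,0,.01] for s in(1,-1)]
for t in T: print(t.round(4),np.hypot(*t[:2]).round(3))
p=proj("top",T)
for q in p: cv2.circle(out,tuple(int(k) for k in q.round()),1,(255,0,0),-1)
a=cv2.resize(out[80:250,240:440],None,fx=3,fy=3,interpolation=cv2.INTER_NEAREST)
cv2.imwrite("pics/crop1.png",a)
s=cv2.imread("pics/side0.png")
for q in proj("side",T): cv2.circle(s,tuple(int(k) for k in q.round()),1,(255,0,0),-1)
cv2.imwrite("pics/crop2.png",cv2.resize(s[140:260,220:380],None,fx=4,fy=4,interpolation=cv2.INTER_NEAREST))
E
python3 m.py
```

```text
[410.3 200.1] 658.0 [ 0.5359 -0.1953  0.056 ] [np.float64(0.0657), np.float64(0.0906)]
[336.6 187.4] 4785.0 [ 0.5645 -0.0209  0.086 ] [np.float64(0.1918), np.float64(0.1417)]
yaw -28.718363309467655
[282.2 137.8] 590.5 [0.6864 0.1059 0.056 ] [np.float64(0.0616), np.float64(0.0917)]
[372.3 113. ] 1047.5 [ 0.7454 -0.1092  0.056 ] [np.float64(0.1196), np.float64(0.0774)]
[0.4882 0.0209 0.096 ] 0.489
[ 0.6408 -0.0627  0.096 ] 0.644
[0.5948 0.0343 0.096 ] 0.596
[ 0.5342 -0.0762  0.096 ] 0.54
```

View pics/crop1.png

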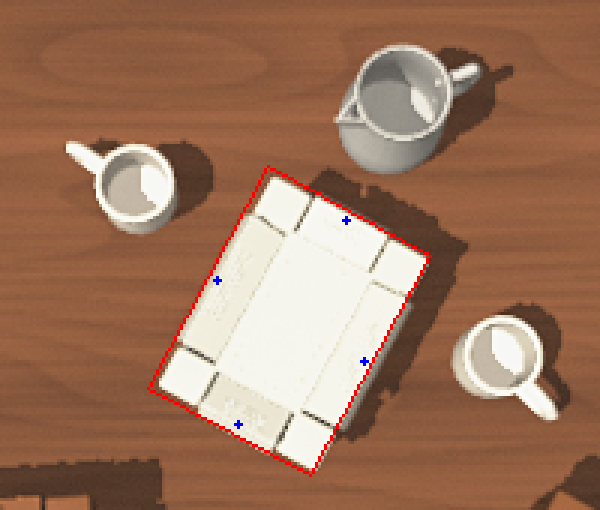

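View pics/crop2.png

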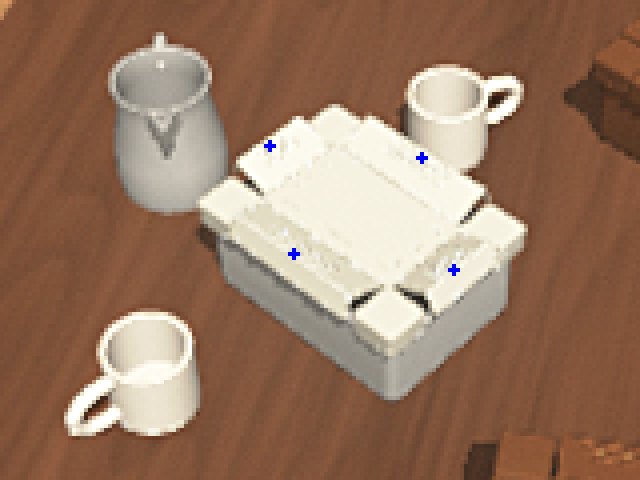

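The crops confirm the white lid on a steel tub, with all four flaps up. The cups are at about (135,188) and (498,357) in crop 1, and the jug is at (402,95). The blue press points sit on the flaps. The rectangle includes a sliver of tub on the right side, so I'll shift the centre 2 mm to the left.

```bash
cat > t.py <<'E'
from h import *
import sys
yaw=np.radians(-28.7); u=np.array([np.cos(yaw),np.sin(yaw),0]); v=np.array([-u[1],u[0],0])
C=np.array([.5645,-.0209,0])+.002*v
T={"right":C-.061*v,"near":C-.085*u,"left":C+.061*v,"far":C+.085*u}
def dps(a,b): # shift in tool units
    return ((R.from_rotvec([-3.097,-.5169,0]).as_matrix().T@(np.array(b)-a))/.25).round(3)
if __name__=="__main__":
    s=np.array([.211,-.615,.21]); p=s
    for k,t in T.items():
        print(k,t.round(4),"from prev",dps(p,[t[0],t[1],p[2]])); p=np.array([t[0],t[1],p[2]])
E
python3 t.py
```

```text
right [ 0.5362 -0.0727  0.    ] from prev [ 1.935 -1.629  0.003]
near [0.4909 0.0217 0.    ] from prev [-0.049 -0.416  0.001]
left [0.5948 0.0344 0.    ] from prev [ 0.409  0.087 -0.   ]
far [ 0.64 -0.06  0.  ] from prev [ 0.049  0.416 -0.001]
```

Request:
arm_command(twist=[[0,0,0],[0,0,0],[0,0,0],[0,0,0],[0,0,0],[0,0,0],[0,0,0],[0,0,0],[0,0,0]], dp=[[0.12,-0.1,0],[0.24,-0.2,0],[0.38,-0.32,0],[0.52,-0.44,0],[0.66,-0.56,0],[0.8,-0.67,0],[0.9,-0.76,0],[0.968,-0.815,0],[0.968,-0.815,0]], fingers=[0,0,0,0,0,0,0,0,0])

```text
time_s: 1.0
ee_pos: [0.376, -0.3399, 0.2103]
orientation: [-3.096, -0.527, -0.001]
contact_force: [-0.0, -0.8, -0.4]
grip_width: -0.005
gripper_force: 0.0
```

Request:
arm_command(twist=[[0,0,0],[0,0,0],[0,0,0],[0,0,0],[0,0,0],[0,0,0],[0,0,0],[0,0,0],[0,0,0],[0,0,0],[0,0,0]], dp=[[0.12,-0.1,0],[0.24,-0.2,0],[0.38,-0.32,0],[0.52,-0.44,0],[0.66,-0.56,0],[0.8,-0.67,0],[0.9,-0.76,0],[0.967,-0.814,0],[0.967,-0.814,0.15],[0.967,-0.814,0.32],[0.967,-0.814,0.32]], fingers=[0,0,0,0,0,0,0,0,0,0,0])

```text
time_s: 2.1
ee_pos: [0.5316, -0.0735, 0.1247]
orientation: [-3.095, -0.515, 0.017]
contact_force: [-0.3, -1.0, -0.4]
grip_width: -0.002
gripper_force: 0.0
```

```bash
python3 - <<'E'
from t import *
s=env.get_state();print(s["time_s"],s["ee_pos"],s["orientation"],s["contact_force"],s["grip_width"])
cv2.imwrite("pics/side1.png",cv2.resize(optics.snapshot("side")[100:280,200:400,::-1],None,fx=3,fy=3))
E
```

```text
2.1 [ 0.53162315 -0.07347247  0.12465588] [-3.09526148 -0.51481047  0.01698293] [-0.34004948 -0.96742968 -0.37688485] -0.0016873844726032524
```

View pics/side1.png

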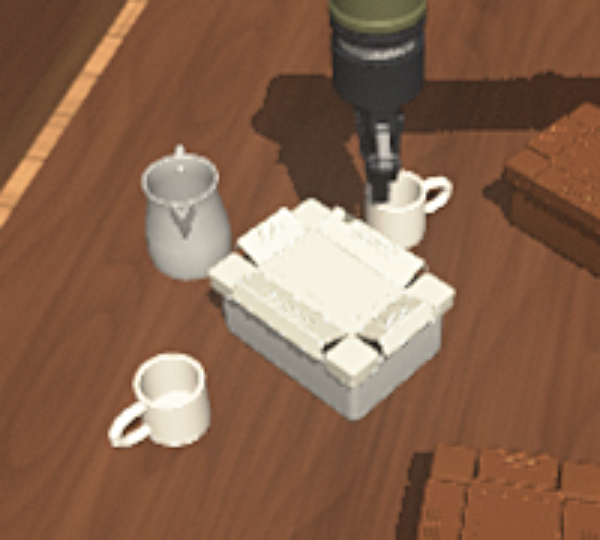

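The fingertip hangs at crop (383,195), about 30 mm above the right flap and clear of the cup at (397,215). Now I'll press in slow steps.

Request:
arm_command(twist=[[0,0,0],[0,0,0],[0,0,0],[0,0,0],[0,0,0],[0,0,0],[0,0,0],[0,0,0],[0,0,0]], dp=[[0,0,0],[0,0,0.04],[0,0,0.08],[0,0,0.11],[0,0,0.125],[0,0,0.14],[0,0,0.15],[0,0,0.16],[0,0,0.16]], fingers=[0,0,0,0,0,0,0,0,0])

```text
time_s: 3.05
ee_pos: [0.5362, -0.0724, 0.0901]
orientation: [-3.099, -0.517, 0.001]
contact_force: [-0.3, 0.1, -0.3]
grip_width: -0.002
gripper_force: 0.0
```

Request:
arm_command(twist=[[0,0,0],[0,0,0],[0,0,0],[0,0,0]], dp=[[0,0,0.008],[0,0,0.016],[0,0,0.024],[0,0,0.024]], fingers=[0,0,0,0])

```text
time_s: 3.45
ee_pos: [0.5361, -0.0725, 0.0841]
orientation: [-3.099, -0.517, 0.001]
contact_force: [0.1, 1.2, -0.4]
grip_width: -0.003
gripper_force: 0.0
```

```bash
python3 - <<'E'
from t import *
a=optics.snapshot("side")[140:250,250:370,::-1]
b=optics.snapshot("top")[125:245,280:400,::-1]
cv2.imwrite("pics/s2.png",np.hstack([cv2.resize(a,(390,390)),cv2.resize(b,(390,390))]))
E
```

```text
(no output)
```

View pics/s2.png

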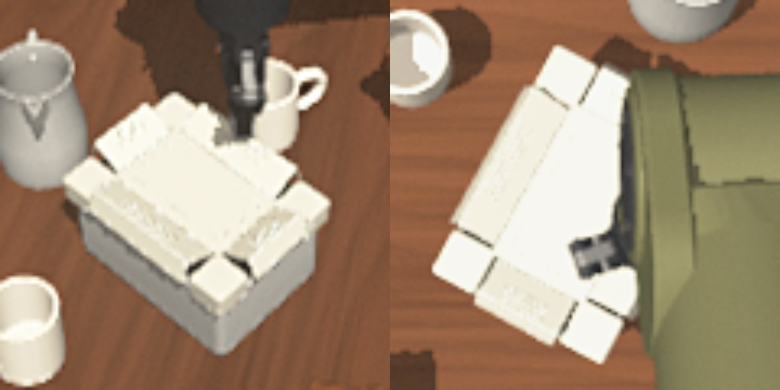

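```bash
python3 - <<'E'
from t import *
s=env.get_state();print(s["ee_pos"],s["contact_force"],s["tau"].round(1))
for z in(.084,.09,.096,.102):
  q=proj("side",[[*s["ee_pos"][:2],z]])[0]; print(z,q,(q-[250,140])*[390/120,390/110])
E
```

```text
[ 0.53632726 -0.07251258  0.08435785] [-0.96217273  0.23298511 -0.14038052] [  0.  -36.8  -3.7 -28.1   0.    0.   -0. ]
0.084 [323.88045821 182.61255203] [240.11148917 151.08086629]
0.09 [323.88133626 181.08439455] [240.11434286 145.66285342]
0.096 [323.88222235 179.54394248] [240.11722264 140.20125062]
0.102 [323.88311658 177.99104618] [240.12012888 134.69552735]
```

The force is about zero at z = 84 mm, and the side view shows the tip at (243,137) where I project it at (240,151). I don't yet know if it is on the flap, so I'll lift and check tip against calibration.

Request:
arm_command(twist=[[0,0,0],[0,0,0],[0,0,0]], dp=[[0,0,-0.1],[0,0,-0.184],[0,0,-0.184]], fingers=[0,0,0])

```text
time_s: 3.85
ee_pos: [0.5387, -0.0726, 0.1335]
orientation: [3.096, 0.517, 0.008]
contact_force: [0.4, -0.5, 0.6]
grip_width: -0.003
gripper_force: 0.0
```

```bash
python3 - <<'E'
from t import *
s=env.get_state();print(s["time_s"],s["ee_pos"],s["grip_width"])
o=[]
for n,(r,c) in(("side",(130,265)),("top",(130,275))):
    i=optics.snapshot(n)[:,:,::-1].copy(); cv2.imwrite(f"pics/raw_{n}.png",i)
    q=proj(n,[s["ee_pos"]])[0]; print(n,q)
    a=cv2.resize(i[r:r+110,c:c+110],(396,396),interpolation=cv2.INTER_NEAREST)
    cv2.circle(a,tuple(int(k) for k in (q-[c,r]+.5)*3.6),3,(0,0,255),-1); o.append(a)
cv2.imwrite("pics/s3.png",np.hstack(o))
E
```

```text
3.85 [ 0.538668   -0.07263147  0.13348235] -0.0028429632329081732
side [323.06024651 169.46793085]
top [361.55222317 196.44569751]
```

View pics/s3.png

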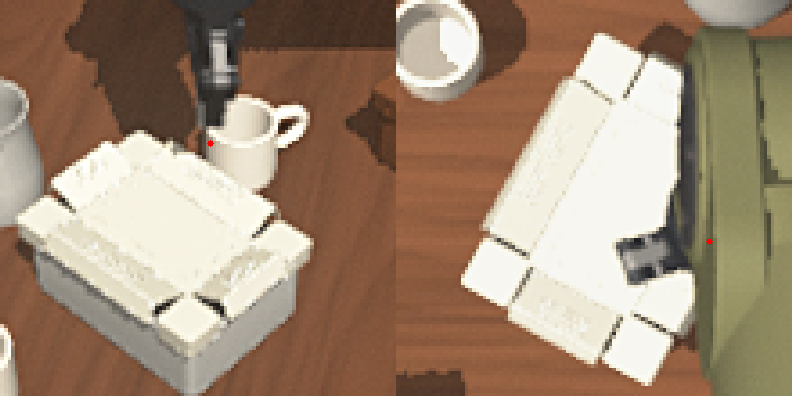

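The red dot falls on the tip at (210,143), so the calibration holds. Now I'll compare the right flap before and after the press.

```bash
python3 - <<'E'
from t import *
a=cv2.imread("pics/side0.png");b=cv2.imread("pics/raw_side.png")
f=lambda i:cv2.resize(i[158:218,296:356],(396,396),interpolation=cv2.INTER_CUBIC)
a,b=f(a),f(b)
for k,t in T.items():
  for z in(.086,.096):
    q=(proj("side",[[*t[:2],z]])[0]-[296,158]+.5)*6.6; print(k,z,q)
cv2.imwrite("pics/s4.png",np.hstack([a,b]))
E
```

```text
right 0.086 [187.75641896 162.2276922 ]
right 0.096 [187.76910832 145.32772927]
near 0.086 [243.10099237 342.58349226]
near 0.096 [243.50977104 325.84545774]
left 0.086 [-15.86059932 320.37140696]
left 0.096 [-17.28886511 303.63127187]
far 0.086 [-54.78256419 142.93780832]
far 0.096 [-56.38160739 126.05612316]
```

View pics/s4.png

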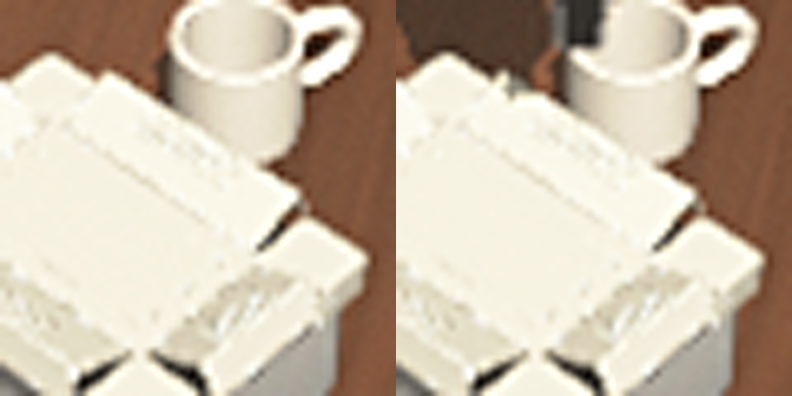

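The right flap is unchanged, still up (outer corner at (300,195) in both views), and the tip seems to end higher than the stated TCP. I'll calibrate with a gentle touch on the fixed middle panel, where any sideways error doesn't matter.

Request:
arm_command(twist=[[0,0,0],[0,0,0],[0,0,0],[0,0,0],[0,0,0],[0,0,0],[0,0,0],[0,0,0],[0,0,0]], dp=[[0.09,-0.08,0],[0.18,-0.165,0],[0.18,-0.165,0],[0.18,-0.165,0.05],[0.18,-0.165,0.08],[0.18,-0.165,0.1],[0.18,-0.165,0.11],[0.18,-0.165,0.12],[0.18,-0.165,0.12]], fingers=[0,0,0,0,0,0,0,0,0])

```text
time_s: 4.85
ee_pos: [0.5653, -0.0192, 0.1002]
orientation: [3.099, 0.516, -0.001]
contact_force: [-0.5, 0.2, -0.5]
grip_width: 0.003
gripper_force: 0.0
```

```bash
python3 - <<'E'
from t import *
s=env.get_state();print(s["time_s"],s["ee_pos"],s["contact_force"],s["grip_width"])
i=optics.snapshot("side")[:,:,::-1].copy(); cv2.imwrite("pics/raw5.png",i)
q=proj("side",[s["ee_pos"]])[0];print(q)
a=cv2.resize(i[130:240,265:375],(594,594),interpolation=cv2.INTER_NEAREST)
cv2.circle(a,tuple(int(k) for k in (q-[265,130]+.5)*5.4),3,(0,0,255),-1)
cv2.imwrite("pics/s5.png",a)
E
```

```text
4.85 [ 0.56532134 -0.01923553  0.10016039] [-0.5463883   0.20121118 -0.53581467] 0.0026651829158524467
[308.86012526 190.0945954 ]
```

View pics/s5.png

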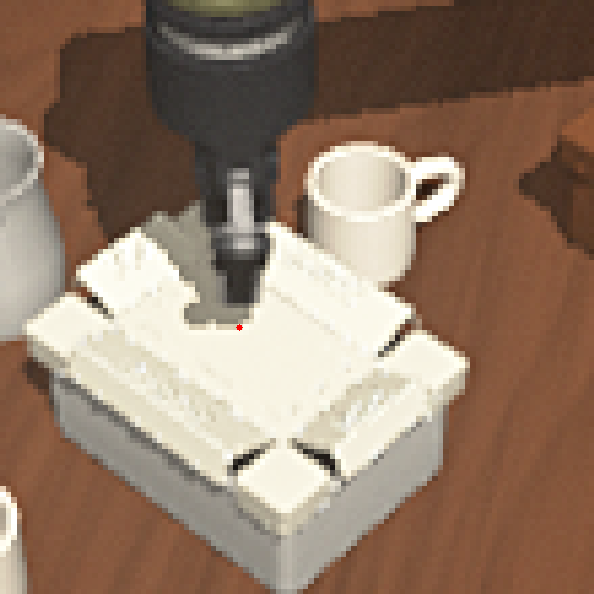

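The tip ends at (238,307), but I project the TCP at (239,327). That puts the real tip about 14 mm above the stated TCP, so I'll keep probing the panel with force.

Request:
arm_command(twist=[[0,0,0],[0,0,0],[0,0,0],[0,0,0],[0,0,0]], dp=[[0,0,0.015],[0,0,0.03],[0,0,0.045],[0,0,0.06],[0,0,0.06]], fingers=[0,0,0,0,0])

```text
time_s: 5.4
ee_pos: [0.5649, -0.0188, 0.0846]
orientation: [-3.098, -0.517, 0.002]
contact_force: [-0.3, 0.4, 0.6]
grip_width: 0.003
gripper_force: 0.0
```

Request:
arm_command(twist=[[0,0,0],[0,0,0],[0,0,0]], dp=[[0,0,0.008],[0,0,0.016],[0,0,0.016]], fingers=[0,0,0])

```text
time_s: 5.7
ee_pos: [0.5654, -0.0189, 0.0811]
orientation: [3.099, 0.517, -0.001]
contact_force: [0.2, 0.2, -0.4]
grip_width: 0.003
gripper_force: 0.0
```

Request:
arm_command(twist=[[0,0,0],[0,0,0],[0,0,0]], dp=[[0,0,0.008],[0,0,0.016],[0,0,0.016]], fingers=[0,0,0])

```text
time_s: 6.0
ee_pos: [0.5652, -0.0189, 0.077]
orientation: [-3.099, -0.517, 0.001]
contact_force: [-0.3, -0.3, -0.1]
grip_width: 0.002
gripper_force: 0.0
```

Request:
arm_command(twist=[[0,0,0],[0,0,0],[0,0,0]], dp=[[0,0,0.008],[0,0,0.012],[0,0,0.012]], fingers=[0,0,0])

```text
time_s: 6.3
ee_pos: [0.5654, -0.0189, 0.0742]
orientation: [3.099, 0.517, -0.001]
contact_force: [0.3, -0.1, 0.4]
grip_width: -0.002
gripper_force: 0.0
```

Request:
arm_command(twist=[[0,0,0],[0,0,0],[0,0,0]], dp=[[0,0,0.008],[0,0,0.012],[0,0,0.012]], fingers=[0,0,0])

```text
time_s: 6.6
ee_pos: [0.5654, -0.0189, 0.0712]
orientation: [3.099, 0.517, -0.0]
contact_force: [-0.1, -0.4, -0.3]
grip_width: -0.001
gripper_force: 0.0
```

Request:
arm_command(twist=[[0,0,0],[0,0,0]], dp=[[0,0,0.008],[0,0,0.008]], fingers=[0,0])

```text
time_s: 6.8
ee_pos: [0.5653, -0.0189, 0.0691]
orientation: [-3.099, -0.517, 0.001]
contact_force: [-0.4, 0.4, -0.1]
grip_width: 0.0
gripper_force: 0.0
```

Request:
arm_command(twist=[[0,0,0],[0,0,0]], dp=[[0,0,0.008],[0,0,0.008]], fingers=[0,0])

```text
time_s: 7.0
ee_pos: [0.5653, -0.0189, 0.0671]
orientation: [-3.099, -0.517, 0.001]
contact_force: [0.6, -0.0, -0.2]
grip_width: 0.0
gripper_force: 0.0
```

```bash
python3 - <<'E'
from t import *
s=env.get_state();print(s["time_s"],s["ee_pos"],s["contact_force"],s["grip_width"])
i=optics.snapshot("side")[:,:,::-1].copy(); cv2.imwrite("pics/raw6.png",i)
q=proj("side",[s["ee_pos"]])[0];print(q)
g=i[:,:,:].max(2)
for c in (306,308,310): print(c,g[180:210,c])
E
```

```text
7.0 [ 0.56531428 -0.01887019  0.06711476] [ 0.56723472 -0.04144815 -0.20920046] 0.0003042664576223319
[309.15885508 198.53548682]
306 [ 44 110 141  69  91  97  67  60  46  69 107 118 115 111 109 191 251 251
 248 246 242 246 249 243 223 223 229 230 230 230]
308 [162 159 137 110 140 150  91  71  53  56  54  51  53  47  51 207 255 250
 248 248 248 248 248 248 249 250 246 232 228 230]
310 [212 215 196 149 171 191 114  83  53  55  56  56  54  50  57 210 255 250
 248 248 247 247 247 248 247 248 248 239 225 230]
```

Request:
arm_command(twist=[[0,0,0],[0,0,0]], dp=[[0,0,0.006],[0,0,0.006]], fingers=[0,0])

```text
time_s: 7.25
ee_pos: [0.5654, -0.0189, 0.0657]
orientation: [3.099, 0.517, -0.0]
contact_force: [0.1, -0.0, -1.1]
grip_width: 0.002
gripper_force: 0.0
```

Request:
arm_command(twist=[[0,0,0],[0,0,0]], dp=[[0,0,0.006],[0,0,0.006]], fingers=[0,0])

```text
time_s: 7.45
ee_pos: [0.5656, -0.0189, 0.0652]
orientation: [3.098, 0.517, -0.0]
contact_force: [-2.0, 0.5, 5.1]
grip_width: 0.001
gripper_force: 2.7
```

Contact comes at reading 65.5 mm on the 86 mm panel, so the tip is really about 20 mm above the stated TCP, with no sideways error seen. From here I press to about 62 mm commanded. Near flap first.

Request:
arm_command(twist=[[0,0,0],[0,0,0],[0,0,0],[0,0,0],[0,0,0],[0,0,0],[0,0,0],[0,0,0],[0,0,0],[0,0,0],[0,0,0],[0,0,0]], dp=[[0,0,-0.08],[0,0,-0.15],[-0.11,-0.12,-0.15],[-0.229,-0.251,-0.15],[-0.229,-0.251,-0.15],[-0.229,-0.251,-0.1],[-0.229,-0.251,-0.06],[-0.229,-0.251,-0.045],[-0.229,-0.251,-0.03],[-0.229,-0.251,-0.015],[-0.229,-0.251,0],[-0.229,-0.251,0.008]], fingers=[0,0,0,0,0,0,0,0,0,0,0,0])

```text
time_s: 8.65
ee_pos: [0.4915, 0.0219, 0.0645]
orientation: [3.099, 0.516, -0.002]
contact_force: [-12.8, 0.1, 34.7]
grip_width: 0.0
gripper_force: 17.3
```

Request:
arm_command(twist=[[0,0,0],[0,0,0]], dp=[[0,0,0],[0,0,0]], fingers=[0,0])

```text
time_s: 8.85
ee_pos: [0.4914, 0.0219, 0.0647]
orientation: [3.098, 0.516, -0.002]
contact_force: [-10.0, 0.5, 24.0]
grip_width: 0.0
gripper_force: 11.9
```

Pressed flush: 24 N at the 64.7 mm reading. Left flap next, with a lighter end.

Request:
arm_command(twist=[[0,0,0],[0,0,0],[0,0,0],[0,0,0],[0,0,0],[0,0,0],[0,0,0],[0,0,0],[0,0,0],[0,0,0],[0,0,0],[0,0,0]], dp=[[0,0,-0.08],[0,0,-0.16],[0.2,0.04,-0.16],[0.36,0.075,-0.16],[0.409,0.087,-0.16],[0.409,0.087,-0.11],[0.409,0.087,-0.07],[0.409,0.087,-0.05],[0.409,0.087,-0.035],[0.409,0.087,-0.02],[0.409,0.087,-0.004],[0.409,0.087,-0.004]], fingers=[0,0,0,0,0,0,0,0,0,0,0,0])

```text
time_s: 10.05
ee_pos: [0.5941, 0.0351, 0.065]
orientation: [3.098, 0.518, -0.0]
contact_force: [-3.3, 1.2, 12.7]
grip_width: -0.001
gripper_force: 6.5
```

Request:
arm_command(twist=[[0,0,0],[0,0,0],[0,0,0],[0,0,0],[0,0,0],[0,0,0],[0,0,0],[0,0,0],[0,0,0],[0,0,0],[0,0,0],[0,0,0]], dp=[[0,0,-0.08],[0,0,-0.156],[0.02,0.2,-0.156],[0.04,0.36,-0.156],[0.049,0.416,-0.156],[0.049,0.416,-0.106],[0.049,0.416,-0.066],[0.049,0.416,-0.046],[0.049,0.416,-0.03],[0.049,0.416,-0.015],[0.049,0.416,0],[0.049,0.416,0]], fingers=[0,0,0,0,0,0,0,0,0,0,0,0])

```text
time_s: 11.25
ee_pos: [0.6401, -0.0582, 0.0651]
orientation: [3.098, 0.521, 0.001]
contact_force: [-3.1, -1.4, 12.0]
grip_width: 0.0
gripper_force: 5.8
```

Request:
arm_command(twist=[[0,0,0],[0,0,0],[0,0,0],[0,0,0],[0,0,0],[0,0,0],[0,0,0],[0,0,0],[0,0,0],[0,0,0],[0,0,0],[0,0,0]], dp=[[0,0,-0.08],[0,0,-0.156],[-0.2,-0.04,-0.156],[-0.36,-0.075,-0.156],[-0.409,-0.087,-0.156],[-0.409,-0.087,-0.106],[-0.409,-0.087,-0.066],[-0.409,-0.087,-0.046],[-0.409,-0.087,-0.03],[-0.409,-0.087,-0.015],[-0.409,-0.087,0],[-0.409,-0.087,0]], fingers=[0,0,0,0,0,0,0,0,0,0,0,0])

```text
time_s: 12.45
ee_pos: [0.5375, -0.0724, 0.065]
orientation: [3.098, 0.518, -0.0]
contact_force: [-6.0, 0.1, 16.0]
grip_width: 0.002
gripper_force: 8.2
```

All four sides have been pressed to flush height. Next I'll retreat up and back towards the start (straight up, then towards -y) and look.

Request:
arm_command(twist=[[0,0,0],[0,0,0],[0,0,0],[0,0,0],[0,0,0],[0,0,0]], dp=[[0,0,-0.1],[0,0,-0.25],[0,0,-0.4],[0,0,-0.55],[0,0,-0.6],[0,0,-0.6]], fingers=[0,0,0,0,0,0])

```text
time_s: 13.05
ee_pos: [0.5382, -0.072, 0.2148]
orientation: [3.098, 0.518, 0.006]
contact_force: [-0.0, 0.0, 0.3]
grip_width: 0.0
gripper_force: 0.0
```

Request:
arm_command(twist=[[0,0,0],[0,0,0],[0,0,0],[0,0,0],[0,0,0],[0,0,0],[0,0,0],[0,0,0],[0,0,0]], dp=[[-0.12,0.1,0],[-0.24,0.2,0],[-0.38,0.32,0],[-0.52,0.44,0],[-0.66,0.56,0],[-0.8,0.67,0],[-0.9,0.76,0],[-0.96,0.81,0],[-0.96,0.81,0]], fingers=[0,0,0,0,0,0,0,0,0])

```text
time_s: 13.95
ee_pos: [0.3721, -0.3443, 0.2105]
orientation: [-3.097, -0.508, 0.005]
contact_force: [0.5, -0.2, -0.5]
grip_width: 0.004
gripper_force: 0.0
```

```bash
python3 - <<'E'
from t import *
s=env.get_state();print(s["time_s"],s["ee_pos"],s["contact_force"])
a=optics.snapshot("side")[145:245,240:370,::-1]
b=optics.snapshot("top")[85:245,260:430,::-1]
cv2.imwrite("pics/s6.png",np.hstack([cv2.resize(a,(450,346),interpolation=cv2.INTER_CUBIC),cv2.resize(b,(346,346))]))
E
```

```text
13.95 [ 0.37211873 -0.34427472  0.21050174] [ 0.47464312 -0.20291342 -0.4704252 ]
```

View pics/s6.png

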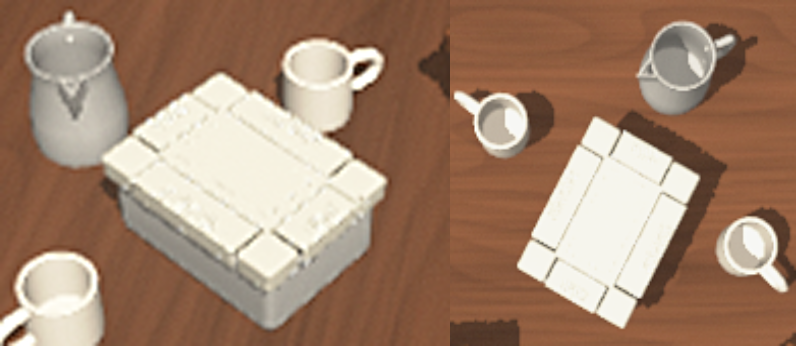

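All four flaps lie flush: the lid outline is straight and the gaps are even, from (220,75) to (265,285). The box, cups and jug are where they were, and the hand is clear and still.

```bash
python3 -c "
from bench import job
print(job.close_job())"
```

```text
the job is handed in; nothing more can be done
None
```

I pressed all four flaps of the white-lidded bean box flush and handed the job in at about 14 s; the last pictures show the box, cups and jug in place and the hand clear, but the hand-in returned no verdict.

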